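# Hang the marking template level on its peg

### The arm

A 6-joint arm with a two-finger parallel gripper is mounted at the origin on the work surface. World frame = base frame: x ahead of the robot, y to its left, z up, the work surface at z = 0. Lengths are in m, angles in rad, forces in N, time in s.
With the tool pointing down it reaches from about 0.4 to 0.825 m from the base axis. Payload 7 kg.
Tool frame: the origin (TCP) lies midway between the tips of the shut fingers; the grasp point (between the pads) lies tcp_to_grasp behind it (tcp_to_grasp is the distance from the TCP to the grasp point, in m); z points along the fingers, y is the line along which they close (so a half turn about z gives the same grasp; the last joint's range is limited). The gripper opens to 85 mm and grips with 20 to 120 N. Pads are 22 mm wide; open, the fingers measure 114 mm over their backs; the gripper's body (76 mm by 85 mm) begins 54 mm behind the grasp point. The pads swing forward as they close: fully open they stand 13 mm farther back than shut.
Start: joints at [1.622, 0.359, 0.012, 0, -1.224, -0.288], TCP at [0.158, 0.656, 0.231] pointing down, gripper open.
Joint ranges: [-3.07, 3.07], [-1.43, 2.12], [-1.02, 1.25], [-3.03, 1.67], [-3.05, -0], [-3.03, 3.03]. Speed limits (rad/s): [2.39, 2.39, 3.01, 3.14, 3.14, 3.14].

### API

Orientations are given as a unit quaternion [w, x, y, z].
In Python, from bench import observe, grab_frame, hand_in, tcp_to_grasp gives the robot as it stands. The module is installed in compiled form; this text tells all that it offers.
- The arm moves only by the tool jog_arm, never from a script. Its argument "moves" is a list of rows, each a list of 7 numbers: the turn, a rotation vector about the tool's x, y, z in rad, then the shift along the tool's x, y, z in mm, then the opening, from -1 (shut) to 1 (fully open). In form: [[rx, ry, rz, dx, dy, dz, fingers], ...]. A call has 1 to 8 rows; each row shifts and turns the commanded pose from where the row before left it, along the tool's axes as they then stand; what a row does not reach is not made up. A row lasts 1/10 s, in which the tool goes at most 50 mm and 8.59 degrees, less where a joint would pass 70% of its speed; a pose out of reach is approached as far as the arm can. A call with a gripper value outside its range is refused whole. The fingers move at their own pace and stop on an object; the grip force is fixed at half the most. Time passes only in rows, so rows that do not move let the fingers close. It gives the time, the measured TCP pose, the force, the opening and the grip force at its end, in the units of the state.
- observe(): the state, without advancing time (a new reading comes with each control period).
- grab_frame(name): name is "scene" or "side" or "wrist"; returns a dict with "pixels" (400x640x3 uint8, red, green, blue), "z_map" (400x640 float32, m along the optical axis (not along the pixel's ray), 0 where there is no reading), "K" (3x3 intrinsics, pixels), "pose" (4x4, takes a point from camera to world coordinates). Camera axes: x right, y down, z forward; pixel columns grow to the right and rows downward; lengths in m; the calibration is good to about 2 mm. A picture is of the moment at which its call begins.
- hand_in(): hands the job in; it is judged then, once.
The state is a dict: "time": time; "q": joint angles; "qvel": joint speeds; "joint_efforts": joint torques, N m; "position": TCP position; "orientation": TCP orientation; "ft_force": force on the tool from outside, world axes, zero at the start; "ft_torque": the same for the moment, N m; "opening": opening from 0.0 (shut) to 1.0 (fully open); "finger_force": force on a finger pad.
Only numpy, scipy, OpenCV 4.12 (cv2) and the standard library are available. Lean on these libraries where they do the work, as an engineer would, in place of code of your own. Each camera call takes 0.05 s, during which the arm holds its last target. There are 200 camera calls.

### The job

Swing the steel keeper fully aside while the L-shaped plywood template stays in its leaning rack. Then lift the template out and hang it on the stand's peg by the one hole that lets it hang level, arm on top, and let it go so that it hangs still. Leave the keeper open, and leave the spindle, the sanding block and the bin where they are.

Things in the scene. Friction and masses are not known exactly. Their poses are not given: they have to be found in the camera images.
- template_center (a point): Centre of the bounding box (12 x 200 x 190 mm in x, y, z) of the loose L-shaped plywood marking template. x: normal of the plate; y: along the top arm, away from the leg; z: up the plate, top edge at z +95. Arm: y -100 to +100, z +45 to +95. Leg: y -100 to -40, z -95 to +45. Four through holes of 18 mm diameter in the arm, 36 mm below the top edge.
- template: The same template, same point and axes. One material and thickness (12 mm) throughout; 0.1 to 0.2 kg. At the start it stands loosely in the rack, leaning with it, y along the rack's y, and is lifted out along its own z.
- hole1 (a point): Centre of a hole of the template, at x 0, y -72, z +59 mm from template_center; same axes.
- hole2 (a point): Centre of a hole of the template, at x 0, y -32, z +59 mm from template_center; same axes.
- hole3 (a point): Centre of a hole of the template, at x 0, y 8, z +59 mm from template_center; same axes.
- hole4 (a point): Centre of a hole of the template, at x 0, y 48, z +59 mm from template_center; same axes.
- rack: Fixed rack; origin at table height, x ahead, y left. Holds the template leaning 30 degrees from vertical, top edge (about 195 mm above the table) towards the robot (-x). Ledges under leg and arm; a backboard behind its lower (-x) face ends 52 mm below its top edge, so both faces are free above that. An 18 mm column leaning alike, at y +124, carries the keeper.
- keeper (a joint): Angle (rad) of the keeper, a flat steel bar 14 mm wide, 8 thick, 78 long, lying 3 mm above the template's top edge near its free arm end, so that it cannot be lifted out. Pivots about an axis parallel to the template's z. 0 to 0.15: closed; opens to 1.6, its free end going to the robot side (template's -x). Stays where left; about 1 N at the post moves it.
- keeper_post (a point): Middle of the round steel post (14 mm diameter, 40 mm tall) standing on the free end of the keeper bar, parallel to the leaning template's z; 60 mm from the pivot axis. The bar's top is 20 mm below it.
- keeper_pivot (a point): Point on the keeper's pivot axis, level (along the axis) with keeper_post; fixed to the rack. With the keeper at 0, keeper_post lies 60 mm from it along the rack's -y.
- stand: Fixed hanging stand: dark base plate 150 x 150 x 18 mm, 24 mm round grey column (axis at x -45 mm, top at z 258 mm) and one level steel peg near its top, pointing along the stand's +x, away from the robot. Origin at table height, centre of the base.
- peg_mid (a point): Point on the peg's axis about where the template should hang: 250 mm above the table, 48 mm in front of the column, 35 mm from the free end. Peg diameter 10 mm. x along the peg to its free end, z up. The template comes straight from the rack if hung with its -x face to the column, its y along the stand's y.
- peg_tip (a point): Free end of the peg, on its axis.
- newel: Bystander: small turned wooden spindle standing upright, 68 mm diameter, 130 mm high; origin at its foot.
- sanding_block: Bystander: cork sanding block, 60 x 90 x 36 mm; origin under its centre.
- bin: Bystander: open blue plastic bin, 200 x 150 x 90 mm; origin under its centre.
Things that resemble listed ones, but are neither listed nor needed, are in the scene too. There is more than one size of the template; the job needs the larger. Of the things shaped like the stand, the grey one is meant.

How it is judged:
By the outcome, as a careful person would: the job done as asked, in the order asked, and still so for the second after the job is handed in, with the robot touching nothing.
It also fails if it takes over 66 s, if anything falls off the work surface, if the arm or the gripper's body presses on something with over 40 N, if the wrist force passes 120 N, or if a joint passes its speed limit or range.

## Working session

There is one attempt and no reset: what is moved stays moved. The work goes in short steps, Python scripts to look and compute and a tool call to move; the robot and the scene stay as the last step left them, time stands still between calls to the robot, and variables do not carry over. Pictures are saved under pics/ and viewed, at most 10 in all, crops included, and the job is handed in when it is done.

Besides the shell and the picture viewer there is one more tool, called after "Emit:" as name(argument=value, ...), one argument or row to a line, values as JSON. jog_arm: Moves the arm, as the interface text tells. Its arguments: {"type":"object","properties":{"moves":{"type":"array"}},"required":["moves"]}

```bash
mkdir -p pics
cat > h.py <<'E'
import numpy as np, cv2, pickle
from scipy.spatial.transform import Rotation as R
from bench import observe, grab_frame, hand_in, tcp_to_grasp
def snap(n,f):
    d=grab_frame(n); cv2.imwrite(f'pics/{f}.png',d['pixels'][:,:,::-1]); pickle.dump(d,open(f'pics/{f}.pkl','wb')); return d
def load(f): return pickle.load(open(f'pics/{f}.pkl','rb'))
def cloud(d):
    v,u=np.mgrid[0:400,0:640]; z=d['z_map']; K=d['K']
    p=np.stack([(u-K[0,2])/K[0,0]*z,(v-K[1,2])/K[1,1]*z,z],-1)
    return p@d['pose'][:3,:3].T+d['pose'][:3,3]
def ray(d,u,v):
    r=d['pose'][:3,:3]@np.linalg.inv(d['K'])@[u,v,1]; return d['pose'][:3,3],r/np.linalg.norm(r)
def tri(d1,p1,d2,p2):
    (a,r),(b,s)=ray(d1,*p1),ray(d2,*p2); t=np.linalg.lstsq(np.c_[r,-s],b-a,rcond=None)[0]
    x,y=a+t[0]*r,b+t[1]*s; return (x+y)/2,np.linalg.norm(x-y)
def onplane(d,p,n,c):
    a,r=ray(d,*p); return a+r*(np.dot(n,c-a)/np.dot(n,r))
def st():
    o=observe(); return np.array(o['position']),R.from_quat(np.roll(o['orientation'],-1)),o
E
python3 - <<'E'
from h import *
print(observe(),tcp_to_grasp)
for n in('scene','side','wrist'):
    d=snap(n,n+'0'); print(n,d['K'].tolist(),d['pose'].round(3).tolist())
cv2.imwrite('pics/m0.png',cv2.resize(np.vstack([load('scene0')['pixels'],load('side0')['pixels']])[:,:,::-1],None,fx=.75,fy=.75))
E
```

```text
{'time': 0.0, 'q': array([ 1.62207549e+00,  3.59378161e-01,  1.10611427e-02, -3.71766929e-04,
       -1.22409880e+00, -2.88109707e-01]), 'qvel': array([-1.13609734e-04,  1.17770586e-03, -9.45872297e-05, -8.12169899e-04,
        1.54329600e-03, -8.30609330e-04]), 'joint_efforts': array([-7.17178991e-04, -5.83323169e+01,  2.93412602e+01,  6.93710133e+00,
       -6.19542960e-03, -2.38806287e-06]), 'position': array([0.15826934, 0.6556835 , 0.23036642]), 'orientation': array([ 8.27629602e-04,  9.92989279e-01, -1.18201543e-01, -3.55111959e-05]), 'ft_force': array([0.19195013, 0.01584621, 0.1098772 ]), 'ft_torque': array([-0.00963947, -0.03674809, -0.03775227]), 'finger_force': 0.0, 'opening': 1.0040255180403703} 0.0187
scene [[368.6019616273789, 0.0, 318.4638920178199], [0.0, 368.6019616273789, 195.74819475217757], [0.0, 0.0, 1.0]] [[0.71, 0.532, -0.462, 0.993], [0.704, -0.531, 0.471, -0.585], [0.005, -0.659, -0.752, 0.937], [0.0, 0.0, 0.0, 1.0]]
side [[416.67899752353907, 0.0, 319.6174328124924], [0.0, 416.67899752353907, 207.32370963552287], [0.0, 0.0, 1.0]] [[0.981, -0.151, 0.119, 0.389], [-0.192, -0.752, 0.631, -0.927], [-0.006, -0.642, -0.767, 1.141], [0.0, 0.0, 0.0, 1.0]]
wrist [[313.229097458853, 0.0, 324.24384892703375], [0.0, 313.229097458853, 191.9391208884915], [0.0, 0.0, 1.0]] [[-0.235, -0.934, -0.268, 0.227], [-0.972, 0.226, 0.064, 0.64], [0.001, 0.276, -0.961, 0.372], [0.0, 0.0, 0.0, 1.0]]
```

View pics/m0.png

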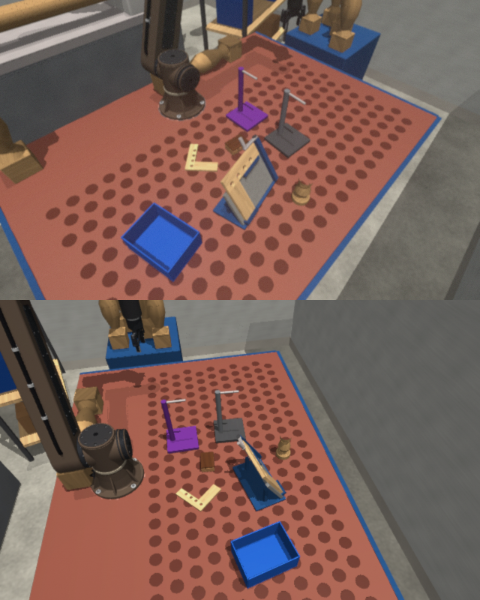

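The scene view (top) shows the rack around (333,240) full-resolution px and the grey stand around (385,160). In the side view the rack is around (345,225) and the stand around (300,160). I'll zoom in on both.

Run:
```python
from h import *
a=load('scene0')['pixels'][110:310,270:430]; b=load('side0')['pixels'][110:310,270:430]
# 160x200 each x 2.4.. scaled 2.5 => 400x500 each
cv2.imwrite('pics/m1.png',cv2.resize(np.hstack([a,b])[:,:,::-1],None,fx=2.5,fy=2.5,interpolation=cv2.INTER_CUBIC))
for f in('scene0','side0'):
    d=load(f); P=cloud(d); hsv=cv2.cvtColor(d['pixels'],cv2.COLOR_RGB2HSV)
    for nm,lo,hi in(('blue',(105,120,30),(125,255,255)),('plywood',(12,50,110),(28,160,255)),('steel',(0,0,120),(179,40,255)),('grey',(0,0,20),(179,45,110))):
        m=cv2.inRange(hsv,lo,hi)>0; m&=(d['z_map']>0)&(P[...,2]>.012)&(P[...,2]<.3)&(P[...,0]>.25)&(P[...,0]<.9)&(abs(P[...,1])<.6)
        n,l,s,c=cv2.connectedComponentsWithStats(m.astype(np.uint8))
        for i in range(1,n):
            if s[i,4]>25:
                q=P[l==i]; print(f,nm,s[i].tolist(),np.percentile(q,[2,50,98],axis=0).round(3).tolist())
```

```text
scene0 blue [286, 266, 18, 26, 118] [[0.572, -0.291, 0.012], [0.588, -0.274, 0.013], [0.633, -0.241, 0.016]]
scene0 blue [162, 271, 106, 103, 2857] [[0.45, -0.581, 0.015], [0.552, -0.494, 0.061], [0.668, -0.41, 0.092]]
scene0 blue [305, 286, 16, 16, 47] [[0.636, -0.277, 0.012], [0.658, -0.27, 0.013], [0.688, -0.264, 0.015]]
scene0 plywood [294, 190, 52, 104, 2222] [[0.568, -0.263, 0.041], [0.617, -0.213, 0.16], [0.691, -0.077, 0.2]]
scene0 plywood [301, 193, 22, 12, 74] [[0.385, -0.053, 0.013], [0.435, -0.047, 0.022], [0.441, -0.007, 0.033]]
scene0 plywood [389, 244, 26, 28, 475] [[0.749, -0.05, 0.015], [0.783, -0.037, 0.064], [0.801, -0.007, 0.125]]
scene0 steel [323, 94, 19, 12, 41] [[0.275, 0.162, 0.251], [0.311, 0.165, 0.254], [0.354, 0.169, 0.258]]
scene0 steel [379, 119, 28, 20, 83] [[0.492, 0.177, 0.25], [0.538, 0.181, 0.255], [0.593, 0.193, 0.261]]
scene0 steel [318, 182, 25, 18, 144] [[0.536, -0.121, 0.202], [0.555, -0.111, 0.208], [0.565, -0.051, 0.24]]
scene0 steel [321, 210, 42, 67, 1312] [[0.6, -0.184, 0.022], [0.635, -0.122, 0.074], [0.672, -0.052, 0.125]]
scene0 steel 
[... 1207 characters left out ...]
0.563, -0.268, 0.044], [0.601, -0.215, 0.172], [0.686, -0.077, 0.199]]
side0 plywood [268, 223, 18, 5, 45] [[0.378, -0.058, 0.013], [0.405, -0.053, 0.021], [0.432, -0.048, 0.028]]
side0 steel [287, 120, 31, 5, 72] [[0.49, 0.174, 0.247], [0.531, 0.18, 0.252], [0.589, 0.195, 0.26]]
side0 steel [222, 133, 25, 5, 54] [[0.273, 0.156, 0.248], [0.311, 0.163, 0.252], [0.347, 0.169, 0.256]]
side0 steel [316, 182, 11, 18, 79] [[0.533, -0.124, 0.198], [0.551, -0.103, 0.206], [0.56, -0.06, 0.238]]
side0 grey [285, 124, 42, 65, 1200] [[0.472, 0.1, 0.012], [0.524, 0.175, 0.017], [0.612, 0.247, 0.24]]
side0 grey [355, 248, 22, 16, 99] [[0.619, -0.279, 0.023], [0.656, -0.271, 0.082], [0.692, -0.258, 0.141]]
```

View pics/m1.png

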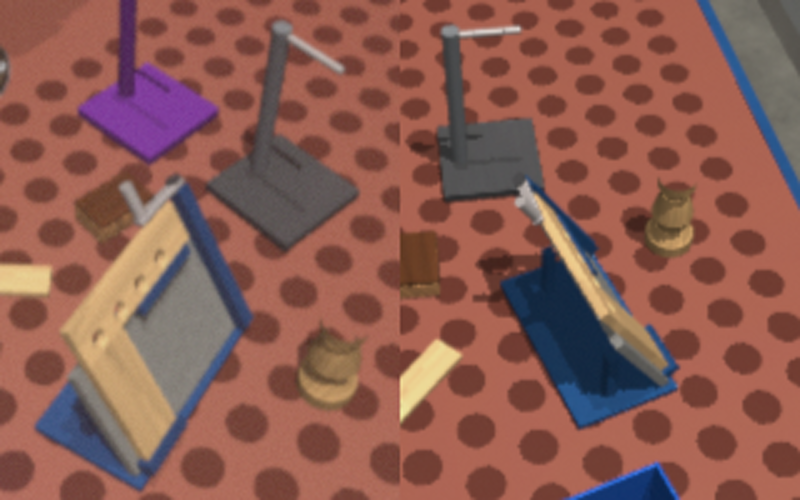

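The crops show the template leaning in the blue rack. Its keeper post is at scene px (322,188) and its pivot near (342,184). The grey stand's peg tip is at scene px (407,138) and side px (317,122). By centroid, (−32, +27) mm, hole2 is the level one. Next I'll fit the poses.

```bash
cat >> h.py <<'E'
def plane(q,tol=.003,it=6):
    c=np.median(q,0); k=np.ones(len(q),bool)
    for _ in range(it):
        c=q[k].mean(0); n=np.linalg.svd(q[k]-c,full_matrices=False)[2][2]; k=abs((q-c)@n)<max(tol,np.percentile(abs((q-c)@n),60))
    return n*np.sign(n[2]),c,k
E
python3 - <<'E'
from h import *
d=load('scene0');P=cloud(d);hsv=cv2.cvtColor(d['pixels'],cv2.COLOR_RGB2HSV)
m=(cv2.inRange(hsv,(12,50,110),(28,160,255))>0)&(P[...,2]>.03)&(P[...,2]<.21)&(P[...,0]>.5)&(P[...,0]<.73)&(P[...,1]<-.06)&(P[...,1]>-.3)
q=P[m]; n,c,k=plane(q); print('n',n,'tilt from horiz',np.degrees(np.arcsin(n[2])),'yaw',np.degrees(np.arctan2(n[1],n[0])),k.mean())
yaw=np.arctan2(n[1],n[0]); 
A=(R.from_euler('z',yaw)*R.from_euler('y',-30,degrees=True)).as_matrix()  # cols x,y,z of template
print(A)
l=(q[k])@A; print('local pct',np.percentile(l,[.5,2,50,98,99.5],axis=0).round(4))
# corners by contour
mm=np.zeros(m.shape,np.uint8); mm[m]=255
# base blue extents & peg line in both
for f in('scene0','side0'):
    d=load(f);P=cloud(d);h=cv2.cvtColor(d['pixels'],cv2.COLOR_RGB2HSV)
    s=(cv2.inRange(h,(0,0,120),(179,40,255))>0)&(P[...,2]>.24)&(P[...,2]<.28)&(P[...,0]>.45)&(P[...,0]<.65)&(P[...,1]>.14)&(P[...,1]<.22)
    v,u=np.nonzero(s); o=np.argsort(u); print(f,'peg ends px',(u[o[:4]].mean(),v[o[:4]].mean()),(u[o[-4:]].mean(),v[o[-4:]].mean()))
    t=P[s]; print(np.median(t,0), cv2.fitLine(t.astype(np.float32),cv2.DIST_HUBER,0,.01,.01).ravel().round(3))
    s=(cv2.inRange(h,(0,0,20),(179,45,110))>0)&(abs(P[...,2]-.018)<.006)&(P[...,0]>.4)&(P[...,0]<.7)&(P[...,1]>.05)&(P[...,1]<.3)
    print('base',cv2.minAreaRect((P[s][:,:2]*1000).astype(np.float32)))
    s=(cv2.inRange(h,(0,0,110),(179,45,255))>0)&(P[...,2]>.195)&(P[...,2]<.26)&(P[...,0]>.5)&(P[...,0]<.6)&(P[...,1]>-.15)&(P[...,1]<-.03)
    t=P[s]; lt=t@A; pc=np.percentile(lt,[1,50,99],axis=0); print('keeper local',pc.round(4).tolist())
    post=lt[:,2]>pc[2,2]-.03; print('post',lt[post].mean(0),post.sum(), 'world',t[post].mean(0))
E
```

```text
n [0.84416149 0.19216388 0.50046421] tilt from horiz 30.03071678477563 yaw 12.824206745615193 0.828971119133574
[[ 0.84442298 -0.22196047 -0.48752783]
 [ 0.1922234   0.97505567 -0.11098023]
 [ 0.5         0.          0.8660254 ]]
local pct [[ 0.5596 -0.3956 -0.2821]
 [ 0.56   -0.3947 -0.2771]
 [ 0.5623 -0.3498 -0.1407]
 [ 0.5645 -0.2032 -0.0937]
 [ 0.565  -0.1975 -0.0927]]
scene0 peg ends px (np.float64(379.75), np.float64(120.0)) (np.float64(405.75), np.float64(137.25))
[0.53773359 0.18138009 0.25485372] [ 0.995 -0.075 -0.064  0.523  0.183  0.257]
base ((547.4013671875, 180.31607055664062), (147.95697021484375, 148.04603576660156), 85.8823471069336)
keeper local [[0.5465, -0.2414, -0.0938], [0.5561, -0.2306, -0.0822], [0.5642, -0.1692, -0.0427]]
post [ 0.55383274 -0.23529124 -0.05518315] 55 world [ 0.54679777 -0.11683821  0.22912636]
side0 peg ends px (np.float64(287.25), np.float64(122.0)) (np.float64(316.5), np.float64(121.5))
[0.53103673 0.18042078 0.2520231 ] [ 0.993 -0.103 -0.064  0.534  0.182  0.253]
base ((542.2245483398438, 178.9454345703125), (150.97621154785156, 146.710205078125), 85.77115631103516)
keeper local [[0.5422, -0.242, -0.0882], [0.5511, -0.2304, -0.0815], [0.5591, -0.1809, -0.0421]]
post [ 0.54890028 -0.23679617 -0.05125803] 30 world [ 0.54105311 -0.11968934  0.23005938]
```

```bash
cat >> h.py <<'E'
YAW=np.radians(12.82)
A=(R.from_euler('z',YAW)*R.from_euler('y',-30,degrees=True)).as_matrix()
def toolR(M): return R.from_matrix(np.c_[-M[:,1],-M[:,0],-M[:,2]])   # tool x=-y, y=-x, z=-z
RT=toolR(A); 
def go(p,r,wps,grip=1,lin=45,ang=.14):
    """print rounded rows from pose p,r through waypoints (pos,rot)"""
    p=np.array(p,float); rows=[]
    for tp,tr in wps:
        dv=(r.inv()*tr).as_rotvec(); n=int(max(np.ceil(np.linalg.norm(tp-p)*1000/lin),np.ceil(np.linalg.norm(dv)/ang),1))
        p0,r0=p.copy(),r
        for i in range(1,n+1):
            gp=p0+(tp-p0)*i/n; gr=r0*R.from_rotvec(dv*i/n)
            s=np.round(r.inv().apply(gp-p)*1000); w=np.round((r.inv()*gr).as_rotvec(),2)
            rows.append([*w.tolist(),*s.astype(int).tolist(),grip]); p=p+r.apply(s/1000); r=r*R.from_rotvec(w)
    for i in range(0,len(rows),8): print(str([[round(x,2)+0 for x in q] for q in rows[i:i+8]]).replace('.0,',',').replace(' ',''))
    print('end',p.round(4),(RT.inv()*r).as_rotvec().round(3))
E
python3 - <<'E'
from h import *
p,r,o=st()
a=np.array([.158,.656,.45]); b=np.array([.45,.38,.45]); c=A@[.5563,-.29,-.0925+.14]; print(c)
rb=R.from_matrix(np.array([[0,0,0]]*3)+np.eye(3)) 
h=np.radians(-50); rb=R.from_matrix(np.c_[[np.cos(h),np.sin(h),0],[np.sin(h),-np.cos(h),0],[0,0,-1]])
go(p,r,[(a,r),(b,rb),(np.array([.52,0,.42]),RT),(c,RT)])
E
```

```text
[ 0.51095017 -0.18114134  0.31928621]
[[0,0,0,0,0,-44,1],[0,0,0,0,0,-44,1],[0,0,0,0,0,-44,1],[0,0,0,0,0,-44,1],[0,0,0,0,0,-43,1],[0,0,0.07,39,22,0,1],[0,0,0.07,40,20,0,1],[0,0,0.07,41,16,0,1]]
[[0,0,0.07,43,14,0,1],[0,0,0.07,43,11,0,1],[0,0,0.07,44,7,0,1],[0,0,0.07,44,5,0,1],[0,0,0.08,45,1,0,1],[0,0,0.07,45,-2,0,1],[0.06,0.01,0.05,37,21,3,1],[0.05,0.02,0.05,39,19,3,1]]
[[0.06,0.01,0.05,39,18,2,1],[0.06,0.01,0.05,40,15,2,1],[0.06,0.02,0.05,41,14,1,1],[0.05,0.01,0.06,41,12,2,1],[0.06,0.02,0.05,42,9,1,1],[0.06,0.01,0.05,43,7,2,1],[0.05,0.01,0.05,42,6,1,1],[0,0,0,35,18,13,1]]
[[0,0,0,35,19,12,1],[0,0,0,35,18,13,1],[0,0,0,35,19,13,1],[0,0,0,35,18,12,1]]
end [ 0.5109 -0.1812  0.3194] [-0.005 -0.002  0.001]
```

Emit:
jog_arm(
  moves=[
    [0,0,0,0,0,-44,1],
    [0,0,0,0,0,-44,1],
    [0,0,0,0,0,-44,1],
    [0,0,0,0,0,-44,1],
    [0,0,0,0,0,-43,1],
    [0,0,0.07,39,22,0,1],
    [0,0,0.07,40,20,0,1],
    [0,0,0.07,41,16,0,1],
  ],
)

```text
time: 0.95
position: [0.256, 0.5635, 0.4501]
orientation: [0.0, 0.975, -0.222, -0.0]
ft_force: [0.4, -0.3, -0.4]
opening: 1.001
finger_force: 0.0
```

Emit:
jog_arm(
  moves=[
    [0,0,0.07,43,14,0,1],
    [0,0,0.07,43,11,0,1],
    [0,0,0.07,44,7,0,1],
    [0,0,0.07,44,5,0,1],
    [0,0,0.08,45,1,0,1],
    [0,0,0.07,45,-2,0,1],
    [0.06,0.01,0.05,37,21,3,1],
    [0.05,0.02,0.05,39,19,3,1],
  ],
)

```text
time: 1.75
position: [0.4674, 0.2939, 0.4421]
orientation: [-0.043, 0.881, -0.47, 0.037]
ft_force: [-0.7, -0.3, 0.6]
opening: 1.004
finger_force: 0.0
```

Emit:
jog_arm(
  moves=[
    [0.06,0.01,0.05,39,18,2,1],
    [0.06,0.01,0.05,40,15,2,1],
    [0.06,0.02,0.05,41,14,1,1],
    [0.05,0.01,0.06,41,12,2,1],
    [0.06,0.02,0.05,42,9,1,1],
    [0.06,0.01,0.05,43,7,2,1],
    [0.05,0.01,0.05,42,6,1,1],
    [0,0,0,0,0,0,1],
  ],
)

```text
time: 2.55
position: [0.5181, -0.0043, 0.4194]
orientation: [-0.202, 0.753, -0.605, 0.159]
ft_force: [-0.3, 1.0, 0.8]
opening: 1.0
finger_force: 0.0
```

Emit:
jog_arm(
  moves=[
    [0,0,0,35,18,13,1],
    [0,0,0,35,19,12,-1],
    [0,0,0,35,18,13,-1],
    [0,0,0,35,19,13,-1],
    [0,0,0,35,18,12,-1],
    [0,0,0,0,0,0,-1],
  ],
)

```text
time: 3.15
position: [0.5097, -0.1844, 0.3155]
orientation: [-0.2, 0.754, -0.605, 0.157]
ft_force: [0.1, 0.4, -0.4]
opening: 0.142
finger_force: 0.0
```

Run:
```python
from h import *
p,r,o=st(); print(p,(RT.inv()*r).as_rotvec().round(3),p@A,o['opening'],o['q'].round(2))
d=snap('wrist','w1'); P=cloud(d)@A
hsv=cv2.cvtColor(d['pixels'],cv2.COLOR_RGB2HSV)
print((d['z_map']>0).mean())
b=(P[...,2]>-.15)&(P[...,2]<-.03)&(P[...,0]>.48)&(P[...,0]<.62)
s=b&(cv2.inRange(hsv,(0,0,110),(179,50,255))>0)&(P[...,1]>-.27)&(P[...,1]<-.15)
t=P[s]; print('keeper',np.percentile(t,[1,50,99],axis=0).round(4).tolist(),s.sum())
k=t[:,2]>-.05; print('post top',t[k].min(0),t[k].max(0),np.median(t[k],0),k.sum())
w=b&(cv2.inRange(hsv,(10,45,90),(30,180,255))>0)&(abs(P[...,2]+.0925)<.004); t=P[w]; print('top edge',np.percentile(t,[1,50,99],axis=0).round(4).tolist(),w.sum())
L=cv2.fitLine(t[:,:2].astype(np.float32),cv2.DIST_HUBER,0,.01,.01).ravel();print(L)
```

```text
[ 0.50965737 -0.1844324   0.31553176] [-0.009 -0.003  0.007] [ 0.55269868 -0.29292216  0.04524397] 0.1422103889765538 [-0.11 -0.14 -0.39 -0.22 -0.85  0.44]
0.99595703125
keeper [[0.5381, -0.2691, -0.1479], [0.5514, -0.2353, -0.0855], [0.5628, -0.1659, -0.0429]] 2186
post top [ 0.54263358 -0.23900953 -0.04980187] [ 0.55505666 -0.22492024 -0.0417081 ] [ 0.5484746  -0.23339646 -0.04384893] 254
top edge [[0.549, -0.3944, -0.096], [0.5494, -0.3744, -0.0951], [0.5612, -0.2384, -0.0933]] 61
[ 0.01550155 -0.99987984  0.54980844 -0.33066332]
```

View pics/w1.png

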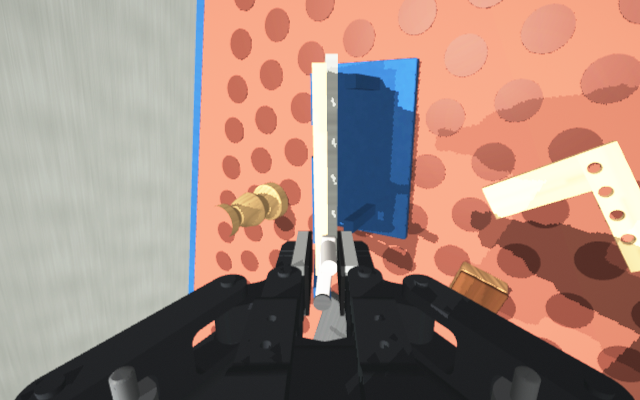

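The wrist view shows the template's top as a strip at u 312–338, v 54–235. The keeper post is at about (322,298), just between the fingers. I'll read the local profile across the strip and the keeper.

Run:
```python
from h import *
d=load('w1'); P=cloud(d)@A; print('cam',d['pose'][:3,3]@A)
for v in (58,90,120,200):
    for u in range(308,344,3): print(v,u,d['pixels'][v,u],P[v,u].round(4))
for v,u in((62,332),(54,332),(240,328),(298,322),(290,322),(255,328)): print('k',v,u,d['pixels'][v,u],P[v,u].round(4))
```

```text
cam [ 0.55336845 -0.36315802  0.18657584]
58 308 [212 125 103] [ 0.5735 -0.4264 -0.3325]
58 311 [214 127 105] [ 0.5689 -0.4262 -0.3307]
58 314 [214 126 107] [ 0.5642 -0.4256 -0.3268]
58 317 [215 128 107] [ 0.5596 -0.4253 -0.3243]
58 320 [217 128 109] [ 0.5551 -0.425  -0.3217]
58 323 [209 125 104] [ 0.5506 -0.4246 -0.3187]
58 326 [247 247 243] [ 0.5486 -0.4038 -0.1477]
58 329 [247 247 243] [ 0.5456 -0.4036 -0.1463]
58 332 [247 247 243] [ 0.5427 -0.4036 -0.1462]
58 335 [247 247 243] [ 0.5397 -0.4038 -0.1479]
58 338 [250 173 141] [ 0.5288 -0.423  -0.3068]
58 341 [249 172 141] [ 0.5245 -0.4227 -0.3048]
90 308 [250 173 142] [ 0.5745 -0.3797 -0.3319]
90 311 [102 165 228] [ 0.5683 -0.3782 -0.2854]
90 314 [255 255 238] [ 0.5597 -0.3721 -0.0959]
90 317 [255 255 237] [ 0.5572 -0.3721 -0.0943]
90 320 [255 254 235] [ 0.5546 -0.3721 -0.0961]
90 323 [255 254 234] [ 0.552  -0.372  -0.0938]
90 326 [252 243 202] [ 0.5495 -0.372  -0.0955]
90 329 [150 151 143] [ 0.5457 -0.3736 -0.1464]
90 332 [151 152 143] [ 0.5427 -0.3736 -0.1462]
90 335 [149 150 142] [ 0.5397 -0.3736 -0.146 ]
90 338 [ 37  73 117] [ 0
[... 819 characters left out ...]
5 -0.2734 -0.095 ]
200 320 [255 255 245] [ 0.5556 -0.2737 -0.0938]
200 323 [255 255 243] [ 0.5528 -0.2734 -0.0947]
200 326 [255 254 237] [ 0.55   -0.2731 -0.0956]
200 329 [147 149 140] [ 0.546  -0.2566 -0.1472]
200 332 [148 149 141] [ 0.5426 -0.2563 -0.1482]
200 335 [148 150 141] [ 0.5393 -0.2568 -0.1463]
200 338 [ 35  72 115] [ 0.5283 -0.2097 -0.2936]
200 341 [ 35  71 115] [ 0.5236 -0.2102 -0.2919]
k 62 332 [244 243 237] [ 0.5427 -0.3999 -0.1462]
k 54 332 [248 239 231] [ 0.5426 -0.4074 -0.1479]
k 240 328 [206 200 192] [ 0.5485 -0.239  -0.0802]
k 298 322 [141 140 139] [ 0.5547 -0.1764 -0.0809]
k 290 322 [254 254 253] [ 0.5546 -0.1841 -0.0829]
k 255 328 [176 172 166] [ 0.5491 -0.2392 -0.0504]
```

Run:
```python
from h import *
p,r,o=st()
s0=A@[.583,-.243,.045]; s1=A@[.583,-.243,-.068]
w=[(s0,RT),(s1,RT)]
for th,of in((.1,24),(.4,22),(.7,23),(1.0,23),(1.3,21),(1.45,20),(1.55,19)):
    a=60*np.sin(th)-of*np.cos(th); b=60*np.cos(th)+of*np.sin(th)
    w.append((A@[.555-a/1000,-.1725-b/1000,-.068],RT))
go(p,r,w,-1,lin=30)
```

```text
[[0,0,0,-25,-14,1,-1],[0.01,0,-0.01,-24,-14,0,-1],[0,0,0,0,0,28,-1],[0,0,0,0,0,29,-1],[0,0,0,0,0,28,-1],[0,0,0,0,0,28,-1],[0,0,0,-8,10,0,-1],[0,0,0,1,21,0,-1]]
[[0,0,0,-3,18,0,-1],[0,0,0,-9,17,0,-1],[0,0,0,-15,14,0,-1],[0,0,0,-10,5,0,-1],[0,0,0,-6,2,0,-1]]
end [ 0.4945 -0.0855  0.189 ] [ 0.003 -0.002 -0.004]
```

Emit:
jog_arm(
  moves=[
    [0,0,0,-25,-14,1,-1],
    [0.01,0,-0.01,-24,-14,0,-1],
    [0,0,0,0,0,28,-1],
    [0,0,0,0,0,29,-1],
    [0,0,0,0,0,28,-1],
    [0,0,0,0,0,28,-1],
    [0,0,0,0,0,0,-1],
  ],
)

```text
time: 3.9
position: [0.5796, -0.1125, 0.2314]
orientation: [-0.204, 0.758, -0.598, 0.16]
ft_force: [0.3, -1.3, -0.5]
opening: -0.001
finger_force: 0.0
```

Emit:
jog_arm(
  moves=[
    [0,0,0,-8,10,0,-1],
    [0,0,0,1,11,0,-1],
    [0,0,0,0,10,0,-1],
    [0,0,0,-1,9,0,-1],
    [0,0,0,-2,9,0,-1],
    [0,0,0,-4,9,0,-1],
    [0,0,0,-5,8,0,-1],
    [0,0,0,0,0,0,-1],
  ],
)

```text
time: 4.7
position: [0.5185, -0.1091, 0.2006]
orientation: [-0.205, 0.757, -0.598, 0.162]
ft_force: [-0.0, 0.4, 0.0]
opening: 0.0
finger_force: 0.0
```

Emit:
jog_arm(
  moves=[
    [0,0,0,-8,7,0,-1],
    [0,0,0,-7,7,0,-1],
    [0,0,0,-5,3,0,-1],
    [0,0,0,-5,2,0,-1],
    [0,0,0,-6,2,0,-1],
    [0,0,0,0,0,0,-1],
  ],
)

```text
time: 5.3
position: [0.4947, -0.083, 0.1904]
orientation: [-0.205, 0.758, -0.598, 0.162]
ft_force: [0.3, 0.3, -0.2]
opening: -0.001
finger_force: 0.0
```

Run:
```python
from h import *
p,r,o=st(); print(p@A,(RT.inv()*r).as_rotvec().round(3),o['ft_force'])
for f in('scene','side'):
    d=snap(f,f+'2'); P=cloud(d)@A; h=cv2.cvtColor(d['pixels'],cv2.COLOR_RGB2HSV)
    s=(cv2.inRange(h,(0,0,110),(179,45,255))>0)&(P[...,2]>-.095)&(P[...,2]<-.03)&(P[...,0]>.46)&(P[...,0]<.6)&(P[...,1]>-.25)&(P[...,1]<-.12)
    t=P[s]; print(f,s.sum(),np.percentile(t,[2,50,98],axis=0).round(4).tolist())
    q=t[t[:,2]>-.065]; print('post',len(q),q.mean(0) if len(q) else '')
a=load('scene2')['pixels'][130:260,250:410]; b=load('side2')['pixels'][130:260,250:410]
cv2.imwrite('pics/m2.png',cv2.resize(np.hstack([a,b])[:,:,::-1],None,fx=2.5,fy=2.5,interpolation=cv2.INTER_CUBIC))
```

```text
[ 0.49694402 -0.19068675 -0.06708572] [ 0.005 -0.004 -0.01 ] [ 0.26488405  0.27200597 -0.2413702 ]
scene 103 [[0.4929, -0.2023, -0.0895], [0.5107, -0.1779, -0.0822], [0.5651, -0.1683, -0.0389]]
post 18 [ 0.50485254 -0.19177735 -0.05230992]
side 66 [[0.5, -0.1955, -0.0895], [0.525, -0.1763, -0.084], [0.5608, -0.1667, -0.0704]]
post 1 [ 0.50041641 -0.20134995 -0.06183434]
```

View pics/m2.png

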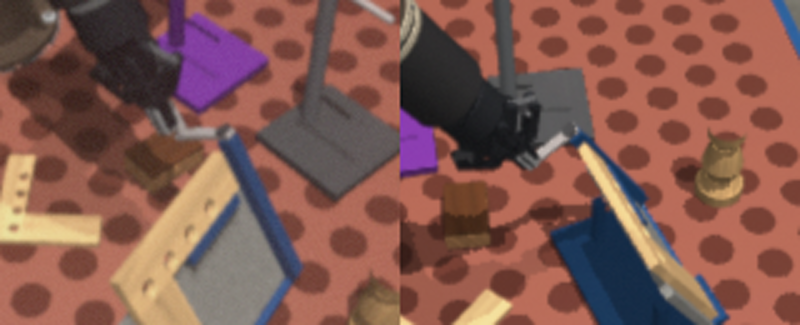

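The bar now points almost straight towards the robot (scene crop, post about (172,128), pivot about (225,133)). I'll nudge it a little further, then retreat and look from the wrist camera.

Emit:
jog_arm(
  moves=[
    [0,0,0,-2,0,0,-1],
    [0,0,0,-2,0,0,-1],
    [0,0,0,0,0,0,-1],
  ],
)

```text
time: 5.7
position: [0.4945, -0.08, 0.1908]
orientation: [-0.204, 0.757, -0.598, 0.163]
ft_force: [4.1, -7.3, -2.5]
opening: 0.002
finger_force: 4.1
```

Run:
```python
from h import *
p,r,o=st(); print(p@A,o['ft_force'])
q=p@A; v=A@[.520,-.26,-.062]; u=A@[.520,-.26,.05]; c=A@[.555,-.29,.045]
go(p,r,[(A@[q[0],q[1]-.02,q[2]],RT),(A@[q[0],q[1]-.02,.05],RT),(c,RT)],0,lin=40)
```

```text
[ 0.4975619  -0.18770205 -0.06700151] [ 4.09096896 -7.26096844 -2.51685129]
[[-0.01,0,0.01,20,0,0,0],[0,0,0,0,0,-39,0],[0,0,0,0,0,-39,0],[0,0,0,0,1,-39,0],[0,0,0,27,-19,1,0],[0,0,0,28,-20,2,0],[0,0,0,27,-19,1,0]]
end [ 0.511  -0.1812  0.317 ] [-0.004 -0.002  0.001]
```

Emit:
jog_arm(
  moves=[
    [-0.01,0,0.01,20,0,0,-1],
    [0,0,0,0,0,-39,-1],
    [0,0,0,0,0,-39,0],
    [0,0,0,0,1,-39,0],
    [0,0,0,27,-19,1,0],
    [0,0,0,28,-20,2,0.2],
    [0,0,0,27,-19,1,0.2],
    [0,0,0,0,0,0,0.2],
  ],
)

```text
time: 6.5
position: [0.5137, -0.1833, 0.3178]
orientation: [-0.202, 0.755, -0.604, 0.16]
ft_force: [-1.4, 1.0, -0.5]
opening: 0.599
finger_force: 0.0
```

Run:
```python
from h import *
p,r,o=st(); print(p@A,(RT.inv()*r).as_rotvec().round(3),o['opening'],o['ft_force'])
d=snap('wrist','w3'); P=cloud(d)@A
for v in (80,120,160,200):
    row=P[v]; k=np.nonzero((abs(row[:,2]+.095)<.006)&(abs(row[:,0]-.555)<.02))[0]
    print(v,k.min(),k.max(),row[k.min()].round(4),row[k.max()].round(4))
h=cv2.cvtColor(d['pixels'],cv2.COLOR_RGB2HSV)
k=np.nonzero((abs(P[:,320,2]+.095)<.006))[0]; print('top edge y', P[k.min(),320],P[k.max(),320])
s=(cv2.inRange(h,(0,0,100),(179,50,255))>0)&(P[...,2]>-.09)&(P[...,2]<-.035)&(P[...,0]>.46)&(P[...,0]<.6)&(P[...,1]>-.26)&(P[...,1]<-.12)
t=P[s]; print(s.sum(),np.percentile(t,[2,50,98],axis=0).round(4).tolist() if s.any() else '')
go(p,r,[(A@[.555,-.2885,-.02],RT),(A@[.555,-.2885,-.132],RT)],.2,lin=30)
```

```text
[ 0.55744429 -0.29272812  0.04509702] [-0.004 -0.001  0.003] 0.5986364518685571 [-1.36796988  1.02918015 -0.45811295]
80 319 333 [ 0.5612 -0.3801 -0.0945] [ 0.5493 -0.3801 -0.0946]
120 320 333 [ 0.5605 -0.347  -0.0957] [ 0.5491 -0.3469 -0.0961]
160 320 332 [ 0.5608 -0.3115 -0.0951] [ 0.5499 -0.3116 -0.0945]
200 321 332 [ 0.5601 -0.2735 -0.0946] [ 0.5497 -0.2734 -0.0949]
top edge y [ 0.56023028 -0.39435871 -0.09558936] [ 0.56160997 -0.17890211 -0.08932408]
1095 [[0.499, -0.1793, -0.088], [0.5286, -0.1735, -0.0834], [0.5625, -0.1648, -0.0497]]
[[0,0,0,-1,1,22,0.2],[0,0,0,-2,0,21,0.2],[0,0,0,-1,1,22,0.2],[0,0,0,0,0,28,0.2],[0,0,0,0,0,28,0.2],[0,0,0,0,0,28,0.2],[0,0,0,0,0,28,0.2]]
end [ 0.5968 -0.16    0.1632] [-0.004 -0.001  0.003]
```

The keeper is open: the bar's median y is -0.1735 and the pivot's is -0.1725, so the angle is about 1.57. I'll descend and grip.

Emit:
jog_arm(
  moves=[
    [0,0,0,-1,1,22,0.2],
    [0,0,0,-2,0,21,0.2],
    [0,0,0,-1,1,22,0.2],
    [0,0,0,0,0,28,0.2],
    [0,0,0,0,0,28,0.2],
    [0,0,0,0,0,28,0.2],
    [0,0,0,0,0,28,0.2],
    [0,0,0,0,0,0,0.2],
  ],
)

```text
time: 7.35
position: [0.5924, -0.1559, 0.1581]
orientation: [-0.2, 0.756, -0.603, 0.156]
ft_force: [-0.6, 0.4, 0.4]
opening: 0.602
finger_force: 0.0
```

Emit:
jog_arm(
  moves=[
    [0,0,0,0,0,0,-1],
    [0,0,0,0,0,0,-1],
    [0,0,0,0,0,0,-1],
    [0,0,0,0,0,0,-1],
    [0,0,0,0,0,0,-1],
    [0,0,0,0,0,0,-1],
  ],
)

```text
time: 7.95
position: [0.595, -0.1573, 0.1647]
orientation: [-0.203, 0.755, -0.602, 0.16]
ft_force: [-1.4, 2.1, 8.5]
opening: 0.132
finger_force: 59.5
```

Run:
```python
from h import *
p,r,o=st(); print(p@A,(RT.inv()*r).as_rotvec().round(3),o['opening'],o['ft_force'],o['finger_force'])
```

```text
[ 0.55456292 -0.28537754 -0.1300401 ] [-0.    -0.002  0.   ] 0.1315689040343363 [-1.41484215  2.14558281  8.46492457] 59.53708787357016
```

Emit:
jog_arm(
  moves=[
    [0,0,0,0,0,-10,-1],
    [0,0,0,0,0,-20,-1],
    [0,0,0,0,0,-30,-1],
    [0,0,0,0,0,-35,-1],
    [0,0,0,0,0,-35,-1],
    [0,0,0,0,0,-35,-1],
    [0,0,0,0,0,-35,-1],
    [0,0,0,0,0,-35,-1],
  ],
)

```text
time: 8.75
position: [0.4781, -0.1838, 0.367]
orientation: [-0.202, 0.755, -0.603, 0.158]
ft_force: [0.4, -0.8, -1.7]
opening: 0.134
finger_force: 58.5
```

Run:
```python
from h import *
p,r,o=st(); print(p,p@A,(RT.inv()*r).as_rotvec().round(3),o['opening'],o['ft_force'],o['q'].round(2))
# peg: depth points in both views, direction & end
for f in('scene2','side2'):
    d=load(f);P=cloud(d);h=cv2.cvtColor(d['pixels'],cv2.COLOR_RGB2HSV)
    s=(cv2.inRange(h,(0,0,125),(179,40,255))>0)&(P[...,2]>.24)&(P[...,2]<.28)&(P[...,0]>.45)&(P[...,0]<.65)&(P[...,1]>.14)&(P[...,1]<.22)
    v,u=np.nonzero(s); vx,vy,x0,y0=cv2.fitLine(np.c_[u,v].astype(np.float32),cv2.DIST_HUBER,0,.01,.01).ravel()
    print(f,'line',vx,vy,x0,y0,'u',u.min(),u.max())
    # peg axis: pixel line points onto plane z=.25
    for uu in(u.min(),(u.min()+u.max())/2,u.max()+.5):
        print(onplane(d,(uu,y0+(uu-x0)*vy/vx),np.array([0,0,1.]),np.array([0,0,.25])).round(4))
    c=(cv2.inRange(h,(0,0,20),(179,45,125))>0)&(P[...,2]>.06)&(P[...,2]<.22)&(P[...,0]>.45)&(P[...,0]<.55)&(P[...,1]>.14)&(P[...,1]<.23)
    print('column',np.median(P[c],0),P[c].min(0),P[c].max(0), 'cam',d['pose'][:3,3])
```

```text
[ 0.47814717 -0.18377691  0.36701541] [ 0.55195808 -0.28529125  0.10511975] [-0.005 -0.004  0.002] 0.13422951744912012 [ 0.43676727 -0.75696259 -1.69543408] [-0.12 -0.22 -0.34 -0.21 -0.97  0.42]
scene2 line 0.8195371 0.5730261 392.37912 128.5316 u 379 406
[0.4833 0.1944 0.25  ]
[0.5399 0.187  0.25  ]
[0.5956 0.1798 0.25  ]
column [0.5071482  0.17845556 0.14338502] [0.49616516 0.17166543 0.0600219 ] [0.51443414 0.191653   0.21895507] cam [ 0.99303053 -0.58502414  0.93674686]
side2 line 0.99936813 -0.0355433 301.1 122.5 u 287 317
[0.4896 0.1898 0.25  ]
[0.5395 0.1825 0.25  ]
[0.5911 0.175  0.25  ]
column [0.49740147 0.17584803 0.14173008] [0.48703674 0.16752658 0.06009458] [0.50797274 0.18322863 0.21956515] cam [ 0.38853711 -0.92715991  1.1407945 ]
```

```bash
cat >> h.py <<'E'
def RS(deg): return toolR(R.from_euler('z',deg,degrees=True).as_matrix())
E
python3 - <<'E'
from h import *
p,r,o=st()
go(p,r,[(np.array([.49,-.18,.45]),r),(np.array([.62,.15,.44]),RS(-6)),(np.array([.643,.214,.44]),RS(-6)),(np.array([.643,.214,.275]),RS(-6))],-1,lin=30,ang=.1)
E
```

```text
[[0,0,0,0,-17,-22,-1],[0,0,0,-1,-18,-22,-1],[0,0,0,0,-17,-22,-1],[-0.04,0.01,0.03,-24,-14,9,-1],[-0.05,0.01,0.02,-25,-14,8,-1],[-0.04,0,0.03,-26,-13,8,-1],[-0.04,0.01,0.03,-25,-13,7,-1],[-0.04,0.01,0.02,-26,-13,6,-1]]
[[-0.05,0,0.03,-27,-12,5,-1],[-0.04,0.01,0.03,-27,-11,5,-1],[-0.04,0.01,0.02,-27,-12,4,-1],[-0.04,0.01,0.03,-27,-10,3,-1],[-0.05,0,0.03,-28,-10,2,-1],[-0.04,0.01,0.02,-28,-9,3,-1],[-0.04,0.01,0.03,-28,-9,1,-1],[0,0,0,-22,-5,0,-1]]
[[0,0,0,-22,-6,0,-1],[0,0,0,-22,-5,0,-1],[0,0,0,0,0,27,-1],[0,0,0,0,0,28,-1],[0,0,0,0,0,27,-1],[0,0,0,0,0,28,-1],[0,0,0,0,0,27,-1],[0,0,0,0,0,28,-1]]
end [0.6433 0.2135 0.275 ] [-0.516  0.087  0.32 ]
```

Emit:
jog_arm(
  moves=[
    [0,0,0,0,-17,-22,-1],
    [0,0,0,-1,-18,-22,-1],
    [0,0,0,0,-17,-22,-1],
    [-0.04,0.01,0.03,-24,-14,9,-1],
    [-0.05,0.01,0.02,-25,-14,8,-1],
    [-0.04,0,0.03,-26,-13,8,-1],
    [-0.04,0.01,0.03,-25,-13,7,-1],
    [-0.04,0.01,0.02,-26,-13,6,-1],
  ],
)

```text
time: 9.55
position: [0.5458, -0.0423, 0.4446]
orientation: [-0.118, 0.728, -0.669, 0.096]
ft_force: [1.2, -0.9, -1.4]
opening: 0.138
finger_force: 58.6
```

Emit:
jog_arm(
  moves=[
    [-0.05,0,0.03,-27,-12,5,-1],
    [-0.04,0.01,0.03,-27,-11,5,-1],
    [-0.04,0.01,0.02,-27,-12,4,-1],
    [-0.04,0.01,0.03,-27,-10,3,-1],
    [-0.05,0,0.03,-28,-10,2,-1],
    [-0.04,0.01,0.02,-28,-9,3,-1],
    [-0.04,0.01,0.03,-28,-9,1,-1],
    [0,0,0,-22,-5,0,-1],
  ],
)

```text
time: 10.35
position: [0.6298, 0.1724, 0.4369]
orientation: [-0.001, -0.669, 0.743, -0.001]
ft_force: [0.5, -0.2, -1.7]
opening: 0.132
finger_force: 58.6
```

Emit:
jog_arm(
  moves=[
    [0,0,0,-22,-6,0,-1],
    [0,0,0,-22,-5,0,-1],
    [0,0,0,0,0,27,-1],
    [0,0,0,0,0,28,-1],
    [0,0,0,0,0,27,-1],
    [0,0,0,0,0,28,-1],
    [0,0,0,0,0,27,-1],
    [0,0,0,0,0,0,-1],
  ],
)

```text
time: 11.15
position: [0.6429, 0.2124, 0.2975]
orientation: [-0.003, -0.669, 0.743, -0.0]
ft_force: [-0.4, -0.1, -2.5]
opening: 0.131
finger_force: 58.8
```

Run:
```python
from h import *
p,r,o=st(); print(p,(RS(-6).inv()*r).as_rotvec().round(3),o['opening'],o['ft_force'],o['q'].round(2))
im=[]
for f in('scene','side'): im.append(snap(f,f+'4')['pixels'])
w=snap('wrist','w4')['pixels']
top=np.hstack([cv2.resize(im[0][70:190,330:480],None,fx=2.66,fy=2.66,interpolation=cv2.INTER_CUBIC)[:320,:399],cv2.resize(im[1][70:190,260:410],None,fx=2.66,fy=2.66,interpolation=cv2.INTER_CUBIC)[:320,:399]])
bot=cv2.resize(w,(448,280)); bot=np.hstack([bot,np.zeros((280,top.shape[1]-448,3),np.uint8)])
cv2.imwrite('pics/m4.png',np.vstack([top,bot])[:,:,::-1])
```

```text
[0.64291426 0.21238008 0.29753668] [-0.003  0.005  0.   ] 0.13132662864380074 [-0.38262127 -0.12841988 -2.52913053] [ 0.61  0.33  0.13  0.   -1.37 -0.71]
```

View pics/m4.png

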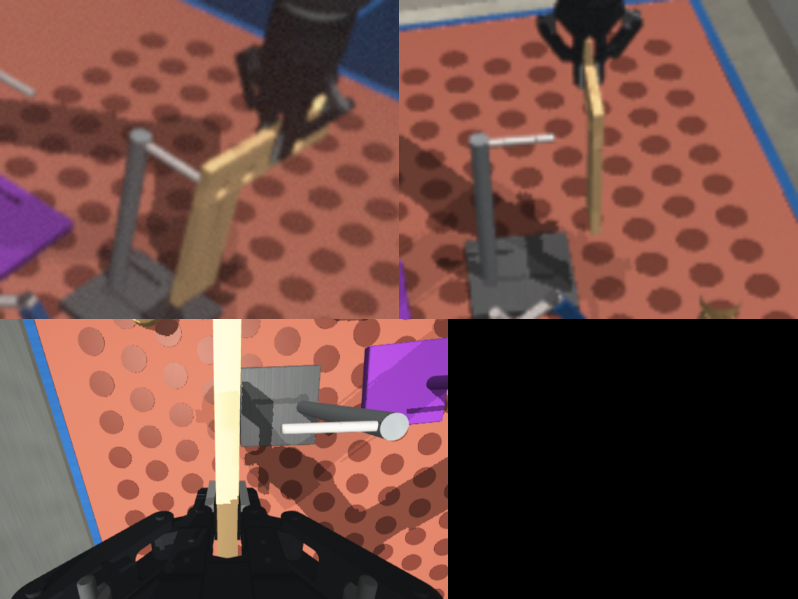

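The wrist view shows the peg from px (404,154) to (540,151), the column top at (563,153) and the template's top edge at u 305–345. I can measure the peg and the template together from this one image.

Run:
```python
from h import *
p,r,o=st(); d=load('w4'); P=cloud(d); h=cv2.cvtColor(d['pixels'],cv2.COLOR_RGB2HSV)
T=(P-p)@r.as_matrix()*1000   # tool-frame mm
m=(P[...,2]>.24)&(P[...,2]<.27)&(P[...,0]>.45)&(P[...,0]<.62)&(P[...,1]>.13)&(P[...,1]<.23)
g=m&(cv2.inRange(h,(0,0,180),(179,60,255))>0)
col=m&(P[...,0]<.525)
v,u=np.nonzero(g); k=(v>140)&(v<165)&(u<535); v,u=v[k],u[k]
print('peg px',u.min(),u.max(),v.min(),v.max())
for uu in np.linspace(u.min()+3,u.max()-3,5).astype(int):
    vv=v[u==uu]; c=int(round(vv.mean())); print(uu,vv.min(),vv.max(),'world',P[c,uu].round(4),'tool',T[c,uu].round(1))
n,l,s,c=cv2.connectedComponentsWithStats((col).astype(np.uint8)); i=1+np.argmax(s[1:,4]); print('col',s[i],P[l==i].min(0),P[l==i].max(0),np.median(P[l==i],0))
# heading of peg by plane z=.25 rays (mid rows)
w=[onplane(d,(uu,np.mean(v[u==uu])),np.array([0,0,1.]),np.array([0,0,.254])) for uu in range(u.min()+2,u.max()-1)]
L=cv2.fitLine(np.array(w,np.float32),cv2.DIST_HUBER,0,.001,.001).ravel(); print('heading',np.degrees(np.arctan2(L[1],L[0])*1),L,w[0],w[-1])
# template top edge
e=(P[...,2]>.30)&(P[...,2]<.345)&(T[...,0]>15)
for vv in(5,60,120,200):
    k=np.nonzero(e[vv])[0]; print('edge',vv,k.min(),k.max(),T[vv,k.min()].round(1),T[vv,k.max()].round(1))
k=np.nonzero(e.any(1))[0]; print('rows',k.min(),k.max(),T[k.min()][e[k.min()]].mean(0))
```

```text
peg px 403 534 146 163
406 150 163 world [0.5921 0.1805 0.2537] tool [38.2 50.4 50. ]
437 149 162 world [0.5732 0.1824 0.2538] tool [38.2 69.3 49.8]
468 148 161 world [0.5543 0.1832 0.2535] tool [39.4 88.2 50. ]
499 147 160 world [0.5354 0.1852 0.2532] tool [ 39.3 107.2  50.1]
531 146 159 world [0.5165 0.1859 0.2539] tool [ 40.7 126.1  49.3]
col [ 513  131   71   42 2084] [0.48697574 0.17581896 0.24001958] [0.52497333 0.19999946 0.25893106] [0.50446523 0.18621247 0.25631807]
heading -4.090896 [ 0.99745214 -0.07133897  0.          0.5542589   0.18351758  0.25399983] [0.59275452 0.18037184 0.254     ] [0.51588807 0.18620777 0.254     ]
edge 5 305 344 [ 98.   -5.6 -34.4] [ 97.5   6.  -36.3]
edge 60 306 343 [ 82.6  -5.6 -34.2] [ 82.6   6.  -34.4]
edge 120 307 342 [ 64.2  -5.5 -34.5] [ 64.2   6.  -34.5]
edge 200 308 341 [ 36.3  -5.7 -33.7] [ 36.4   6.1 -34.1]
rows 0 255 [ 99.30657287   0.2379726  -34.39192322]
```

Run:
```python
from h import *
p,r,o=st(); print(p,o['qvel'].round(3)); RR=RS(-4.1); print((RR.inv()*r).as_rotvec().round(3))
u=np.array([.9974,-.0713,0]); y=np.array([.0713,.9974,0]); b=np.array([.5543,.1835,0])
tip=b+u*(.5937-.5543); t1=tip+u*.04+y*.042+[0,0,.251]; print('tip',tip,t1)
t0=t1.copy(); t0[2]=p[2]
go(p,r,[(t0,RR),(t1,RR)],-1,lin=20,ang=.05)
```

```text
[0.64583231 0.21328548 0.30389802] [ 0.    -0.009  0.018  0.     0.004  0.001]
[0.006 0.001 0.033]
tip [0.59359756 0.18069078 0.        ] [0.63648816 0.21972958 0.251     ]
[[-0.01,0,-0.03,-5,10,0,-1],[0,0,0,0,0,18,-1],[0,0,0,0,0,17,-1],[0,0,0,0,0,18,-1]]
end [0.6362 0.2193 0.2508] [-0.524  0.078  0.291]
```

Emit:
jog_arm(
  moves=[
    [-0.01,0,-0.03,-5,10,0,-1],
    [0,0,0,0,0,18,-1],
    [0,0,0,0,0,17,-1],
    [0,0,0,0,0,18,-1],
    [0,0,0,0,0,0,-1],
    [0,0,0,0,0,0,-1],
    [0,0,0,0,0,0,-1],
  ],
)

```text
time: 12.0
position: [0.6362, 0.2199, 0.2512]
orientation: [-0.001, -0.681, 0.733, 0.001]
ft_force: [-0.0, -0.7, -2.1]
opening: 0.136
finger_force: 58.8
```

Run:
```python
from h import *
p,r,o=st(); print(p,(RS(-4.1).inv()*r).as_rotvec().round(3),o['ft_force'])
d=snap('wrist','w5'); P=cloud(d); h=cv2.cvtColor(d['pixels'],cv2.COLOR_RGB2HSV); T=(P-p)@r.as_matrix()*1000
g=(P[...,2]>.24)&(P[...,2]<.27)&(P[...,0]>.53)&(P[...,0]<.62)&(P[...,1]>.13)&(P[...,1]<.23)&(cv2.inRange(h,(0,0,180),(179,60,255))>0)
v,u=np.nonzero(g)
for uu in np.linspace(u.min()+3,u.max()-3,5).astype(int):
    vv=v[u==uu]; c=int(round(vv.mean())); print(uu,vv.min(),vv.max(),P[c,uu].round(4),'tool',T[c,uu].round(1))
im=[]
for f in('scene','side'): im.append(snap(f,f+'5')['pixels'])
cv2.imwrite('pics/m5.png',np.hstack([cv2.resize(im[0][90:200,350:450],None,fx=4,fy=4,interpolation=cv2.INTER_CUBIC),cv2.resize(im[1][80:190,280:380],None,fx=4,fy=4,interpolation=cv2.INTER_CUBIC)])[:,:,::-1])
```

```text
[0.63621366 0.21993003 0.2511811 ] [-0.004 -0.     0.002] [-0.0222338  -0.674046   -2.13328386]
416 156 173 [0.5921 0.1804 0.2531] tool [42.6 41.2 -1.8]
450 156 174 [0.5768 0.182  0.2534] tool [42.2 56.5 -2. ]
484 156 174 [0.5617 0.183  0.2539] tool [42.3 71.6 -2.5]
518 156 174 [0.5458 0.1843 0.253 ] tool [42.1 87.6 -1.5]
552 157 171 [0.531  0.1848 0.2538] tool [ 42.7 102.4  -2.2]
```

View pics/m5.png

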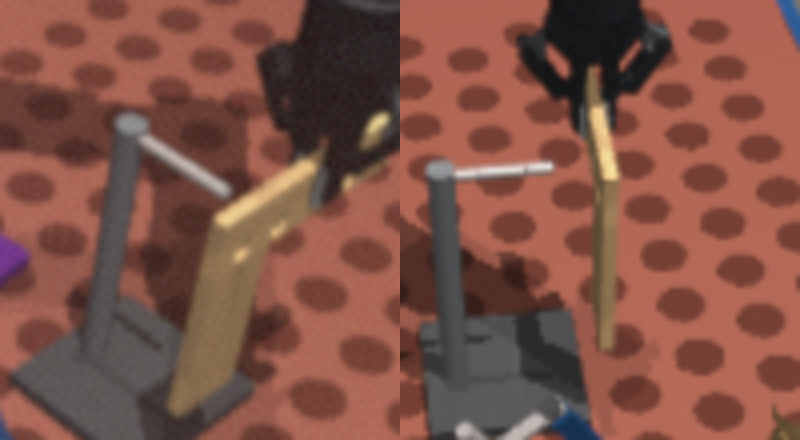

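The scene crop shows hole1 at about full px (410,153.8), hole2 at about (419.5,148) and the peg tip at about (407.5,138). I'll cross-check the lateral offsets from the scene view.

Run:
```python
from h import *
p,r,o=st(); d=load('scene5'); M=r.as_matrix()
f=lambda px,pl,c: ((onplane(d,px,pl,c)-p)@M*1000).round(1)
hsv=cv2.cvtColor(d['pixels'],cv2.COLOR_RGB2HSV); g=cv2.resize(hsv[90:200,350:450,2],None,fx=4,fy=4,interpolation=cv2.INTER_CUBIC)
for name,px in(('hole1',(410,153.8)),('hole2',(419.5,148)),('corner topL front',(404.8,145.8)),('leg bottom',(394,193))): print(name,f(px,M[:,1],p+r.apply([0,-.006,0])))
print('tip',f((407.3,138),M[:,2],p+r.apply([0,0,.0])))
P=cloud(d); T=(P-p)@M*1000; m=(abs(T[...,1]+6)<5)&(T[...,2]>-45)&(T[...,2]<160)&(T[...,0]>20)&(T[...,0]<130)
print('face',np.percentile(T[m],[1,50,99],axis=0).round(1))
```

```text
hole1 [76.5 -6.  10. ]
hole2 [33.6 -6.  13.2]
corner topL front [113.   -6.  -40.2]
leg bottom [109.2  -6.  151.5]
tip [40.3 36.6  0. ]
face [[ 22.8  -9.7 -38.8]
 [ 79.8  -7.7  28.9]
 [111.3  -1.2 150.2]]
```

Emit:
jog_arm(
  moves=[
    [0,0,0,0,15,1,-1],
    [0,0,0,0,10,0,-1],
    [0,0,0,0,6,0,-1],
    [0,0,0,0,5,0,-1],
    [0,0,0,0,5,0,-1],
    [0,0,0,0,4,0,-1],
    [0,0,0,0,3,0,-1],
    [0,0,0,0,0,0,-1],
  ],
)

```text
time: 12.95
position: [0.5875, 0.223, 0.2486]
orientation: [-0.002, -0.681, 0.733, 0.002]
ft_force: [-0.4, 0.1, -1.9]
opening: 0.132
finger_force: 58.9
```

The plate is past the tip with no contact force, so the peg is in the hole. I'll continue to peg_mid.

Emit:
jog_arm(
  moves=[
    [0,0,0,0,7,0,-1],
    [0,0,0,0,7,0,-1],
    [0,0,0,0,7,0,-1],
    [0,0,0,0,6,0,-1],
    [0,0,0,0,0,0,-1],
    [0,0,0,0,0,0,-1],
  ],
)

```text
time: 13.55
position: [0.5608, 0.2251, 0.2489]
orientation: [-0.002, -0.681, 0.733, 0.002]
ft_force: [0.7, -0.3, -2.2]
opening: 0.134
finger_force: 58.8
```

Run:
```python
from h import *
p,r,o=st(); print(p,(RS(-4.1).inv()*r).as_rotvec().round(3),o['ft_force'])
im=[]
for f in('scene','side'): im.append(snap(f,f+'6')['pixels'])
w=snap('wrist','w6')['pixels'][60:270,260:600]
top=np.hstack([cv2.resize(im[0][90:180,340:440],None,fx=4,fy=4,interpolation=cv2.INTER_CUBIC),cv2.resize(im[1][80:170,270:370],None,fx=4,fy=4,interpolation=cv2.INTER_CUBIC)])
bot=np.zeros((215,800,3),np.uint8); bot[:210,:340]=w
cv2.imwrite('pics/m6.png',np.vstack([top,bot])[:,:,::-1])
```

```text
[0.56076987 0.22513613 0.24894559] [-0.005  0.001  0.002] [ 0.71412156 -0.33093723 -2.23980073]
```

View pics/m6.png

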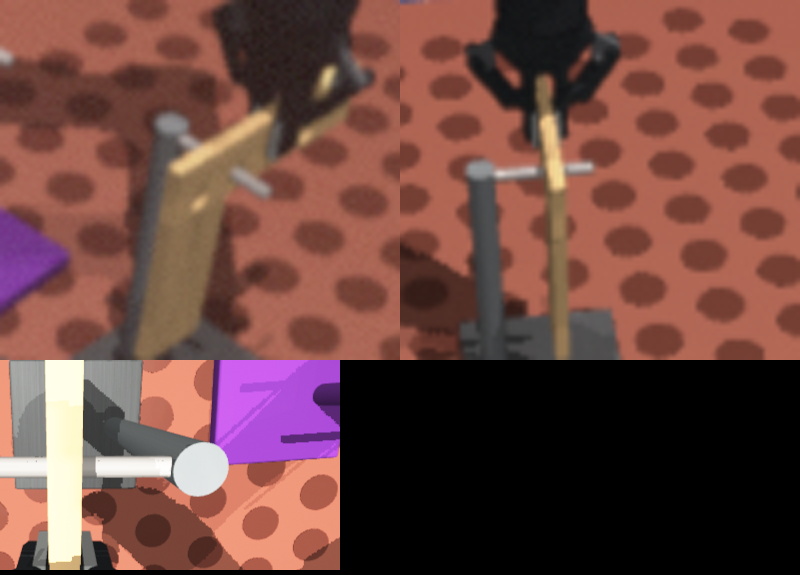

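The peg emerges from the template at the second hole (scene crop about (240,175)), with hole1 visible at (200,203). Now I'll lower it onto the peg.

Emit:
jog_arm(
  moves=[
    [0,0,0,0,0,1,-1],
    [0,0,0,0,0,1,-1],
    [0,0,0,0,0,1,-1],
    [0,0,0,0,0,0,-1],
    [0,0,0,0,0,0,-1],
  ],
)

```text
time: 14.2
position: [0.5608, 0.225, 0.2456]
orientation: [-0.002, -0.68, 0.733, 0.002]
ft_force: [0.2, -0.6, -1.1]
opening: 0.131
finger_force: 59.0
```

Emit:
jog_arm(
  moves=[
    [0,0,0,0,0,1,-1],
    [0,0,0,0,0,0,-1],
    [0,0,0,0,0,0,-1],
  ],
)

```text
time: 14.5
position: [0.561, 0.225, 0.2453]
orientation: [-0.002, -0.681, 0.733, 0.002]
ft_force: [-1.5, 0.3, 3.4]
opening: 0.132
finger_force: 59.7
```

It has contacted the peg (+3.4 N upwards). Releasing gently.

Emit:
jog_arm(
  moves=[
    [0,0,0,0,0,0,-0.7],
    [0,0,0,0,0,0,-0.6],
    [0,0,0,0,0,0,-0.5],
    [0,0,0,0,0,0,-0.4],
    [0,0,0,0,0,0,-0.3],
    [0,0,0,0,0,0,-0.2],
    [0,0,0,0,0,0,-0.2],
    [0,0,0,0,0,0,-0.2],
  ],
)

```text
time: 15.3
position: [0.5608, 0.225, 0.2447]
orientation: [-0.002, -0.68, 0.733, 0.002]
ft_force: [0.2, -0.5, -0.3]
opening: 0.397
finger_force: 0.0
```

Emit:
jog_arm(
  moves=[
    [0,0,0,0,0,0,-0.2],
    [0,0,0,0,0,0,-0.2],
    [0,0,0,0,0,0,-0.2],
    [0,0,0,0,0,0,-0.2],
    [0,0,0,0,0,0,-0.2],
  ],
)

```text
time: 15.8
position: [0.5608, 0.225, 0.2447]
orientation: [-0.002, -0.68, 0.733, 0.002]
ft_force: [0.7, 0.4, -0.1]
opening: 0.399
finger_force: 0.0
```

Run:
```python
from h import *
p,r,o=st(); print(p,o['opening'],o['ft_force'])
d=snap('wrist','w7'); P=cloud(d); T=(P-p)@r.as_matrix()*1000
e=(P[...,2]>.262)&(P[...,2]<.30)&(T[...,0]>18)&(abs(T[...,1])<25)
for vv in(5,60,120,180,220):
    k=np.nonzero(e[vv])[0]
    if len(k): print('edge',vv,k.min(),k.max(),T[vv,k.min()].round(1),T[vv,k.max()].round(1))
```

```text
[0.56079907 0.22498502 0.24465199] 0.39855415904222463 [ 0.65462438  0.41683043 -0.06603746]
edge 5 305 343 [ 97.7  -6.2 -35.2] [ 98.    5.3 -34.2]
edge 60 306 343 [ 82.3  -6.1 -35.2] [ 82.3   5.5 -35.5]
edge 120 307 342 [ 63.9  -6.  -36.4] [ 63.9   5.5 -35. ]
edge 180 308 341 [ 43.6  -6.  -35.9] [ 43.3   5.5 -34.7]
edge 220 308 341 [ 29.7  -6.1 -38.5] [ 28.6   5.7 -35.7]
```

It hangs level and centred between the fingers. Retreating straight up.

Emit:
jog_arm(
  moves=[
    [0,0,0,0,0,-5,-0.2],
    [0,0,0,0,0,-10,-0.2],
    [0,0,0,0,0,-15,-0.2],
    [0,0,0,0,0,-20,-0.2],
    [0,0,0,0,0,-30,-0.2],
    [0,0,0,0,0,-40,-0.2],
    [0,0,0,0,0,-40,-0.2],
    [0,0,0,0,0,0,-0.2],
  ],
)

```text
time: 16.65
position: [0.5635, 0.2252, 0.4123]
orientation: [0.003, -0.68, 0.733, 0.0]
ft_force: [-0.5, -0.4, 1.0]
opening: 0.401
finger_force: 0.0
```

Emit:
jog_arm(
  moves=[
    [0,0,0,0,0,0,-0.2],
    [0,0,0,0,0,0,-0.2],
    [0,0,0,0,0,0,-0.2],
    [0,0,0,0,0,0,-0.2],
    [0,0,0,0,0,0,-0.2],
    [0,0,0,0,0,0,-0.2],
    [0,0,0,0,0,0,-0.2],
    [0,0,0,0,0,0,-0.2],
  ],
)

```text
time: 17.45
position: [0.5618, 0.2251, 0.4046]
orientation: [-0.002, -0.68, 0.733, 0.002]
ft_force: [-0.4, 1.5, -0.1]
opening: 0.399
finger_force: 0.0
```

Run:
```python
from h import *
p,r,o=st(); print(p,o['ft_force'])
d=snap('wrist','w8'); P=cloud(d)
e=(P[...,2]>.26)&(P[...,2]<.30)&(P[...,0]>.52)&(P[...,0]<.6)&(P[...,1]<.2); q=P[e]
print(e.sum(),np.percentile(q,[2,50,98],axis=0).round(4)); L=cv2.fitLine(q.astype(np.float32),cv2.DIST_HUBER,0,.001,.001).ravel();print('edge dir',L[:3])
im=[snap(f,f+'8')['pixels'] for f in('scene','side')]
cv2.imwrite('pics/m8.png',np.hstack([cv2.resize(i[80:320,y:y+200],None,fx=2,fy=2,interpolation=cv2.INTER_CUBIC) for i,y in zip(im,(230,220))])[:,:,::-1])
```

```text
[0.56177955 0.22507432 0.40461144] [-0.42139096  1.52420076 -0.08643319]
1547 [[0.5492 0.117  0.2784]
 [0.5563 0.1548 0.2802]
 [0.5635 0.1981 0.2819]]
edge dir [0.06769691 0.99744564 0.02279021]
```

View pics/m8.png

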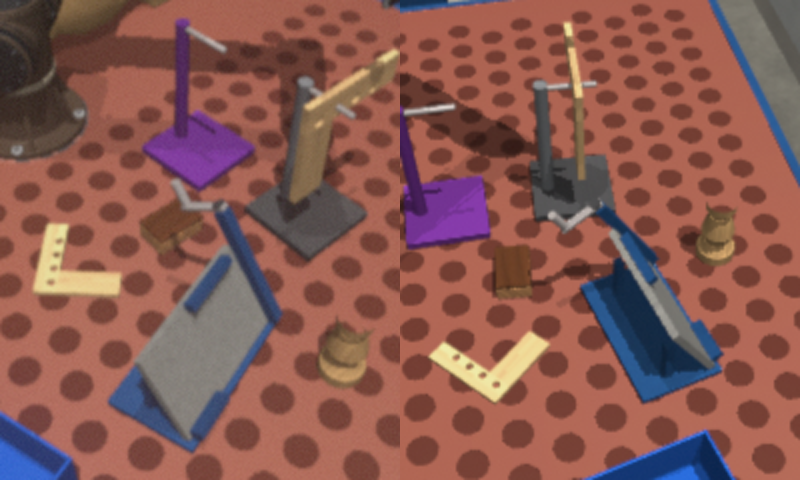

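The template hangs level (edge slope about 1°) on the grey stand's peg. The keeper is open, the bystanders are untouched, and the robot is clear. Handing in.

```bash
python3 -c "
from bench import hand_in; print(hand_in())"
```

```text
the job is handed in; nothing more can be done
None
```

The job is handed in: I swung the keeper fully open first, and the template now hangs still and level (about 1°) by hole2 on the grey stand's peg, with the robot clear and the spindle, sanding block and bin untouched.

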